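Turn the tabbed leaf of the service binder

ROBOT

A 6-joint arm with a two-finger parallel gripper is mounted at the origin on the work surface. World frame = base frame: x ahead of the robot, y to its left, z up, the work surface at z = 0. Lengths are in m, angles in rad, forces in N, time in s.
With the tool pointing down it reaches from about 0.375 to 0.925 m from the base axis. Payload 5.7 kg.
Tool frame: the origin (TCP) lies midway between the tips of the shut fingers; the grasp point (between the pads) lies 19 mm behind it; z points along the fingers, y is the line along which they close (so a half turn about z gives the same grasp; the last joint's range is limited). The gripper opens to 88 mm and grips with 3 to 60 N. Pads are 20 mm wide; open, the fingers measure 115 mm over their backs; the gripper's body (75 mm by 178 mm) begins 61 mm behind the grasp point.
Start: joints at [-0.115, 0.359, 1.51, -0, 1.272, -0.115], TCP at [0.6, -0, 0.223] pointing down, gripper open.
Joint ranges: [-2.97, 2.97], [-1.01, 2.36], [0.21, 2.38], [-0.96, 4.11], [0.2, 2.71], [-2.98, 2.98]. Speed limits (rad/s): [2.39, 2.39, 3.14, 3.14, 3.14, 3.14].

INTERFACE

Orientations are given as a unit quaternion [x, y, z, w].
In Python, from bench import move_ptp, servo_line, goto_joints, move_gripper, sleep, inverse_kinematics, capture, PlanningError, close_job, spot_in, silhouettes, current_clock, current_joint_pos, current_qvel, current_joint_torque, current_position, current_orientation, current_force, current_torque, current_finger_gap, current_grip_force gives the robot as it stands. Calls block until the motion is done:
- move_ptp(position, orientation): joint-space move of the TCP to a pose.
- servo_line(position, orientation=None, rate=0.15, contact_N=None): straight line of the TCP; orientation=None keeps the orientation; rate is the mean speed in m/s. With contact_N (N) it stops when the force on the tool has changed by that much, and returns True; else False.
- goto_joints(angles): joint-space move.
- move_gripper(opening): finger opening in m; the grip force is fixed at half the most; returns when the fingers have stopped.
- sleep(seconds).
- inverse_kinematics(position, orientation): joint angles nearest the present ones, or None.
- capture(name): name is "scene" or "side" or "wrist"; returns a dict with "image" (480x640x3 uint8, blue, green, red), "range_z" (480x640 float32, m along the optical axis (not along the pixel's ray), 0 where there is no reading), "intrinsics" (3x3 intrinsics, pixels), "R" (3x3) and "t" (3): a world point X has camera coordinates R X + t. Camera axes: x right, y down, z forward; pixel columns grow to the right and rows downward; lengths in m; the calibration is good to about 2 mm. A picture is of the moment at which its call begins.
A pose or a line that the arm cannot do raises PlanningError and nothing moves.
- close_job(): hands the job in; it is judged then, once.
Trained networks look in the newest picture that a camera, given by its name, has taken for a name from the list of things; names that differ only in an ending like _2 or _b are one class to them, and where a whole thing is asked for, a point or a joint stands for the part that bears it (a point fixed in the world has none). Each returns a list of dicts, best first, with "conf" (0 to 1); they miss things now and then, are a little off and sometimes report something else, mostly with a low value. They report only what shows in the picture. A call takes as long as a camera call.
- spot_in(camera, query): "xy" ([column, row] in pixels, amid what is visible of it).
- silhouettes(camera, query): "region" (480x640 bool, what is visible of it) and "xy" ([column, row] in pixels, amid what is visible of it).
Readings, each from a call of its own:
- current_clock(): time.
- current_joint_pos(): joint angles.
- current_qvel(): joint speeds.
- current_joint_torque(): joint torques, N m.
- current_position(): TCP position.
- current_orientation(): TCP orientation.
- current_force(): force on the tool from outside, world axes, zero at the start.
- current_torque(): the same for the moment, N m.
- current_finger_gap(): finger opening in m.
- current_grip_force(): force on a finger pad.
Only numpy, scipy, OpenCV 4.12 (cv2) and the standard library are available. Lean on these libraries where they do the work, as an engineer would, in place of code of your own. Each camera call takes 0.05 s, during which the arm holds its last target. There are 200 camera calls.

TASK

A service binder lies open on the repair bench. With the fingers under its yellow tab, push the stiff grey leaf on the right-hand side (robot's right) up and over the rings until it lies flat on the left-hand stack, turning it steadily, not flinging it. Do not grip or lean hard on anything, and leave the binder and the other things on the bench where they are.

Things in the scene. Friction and masses are not known exactly. Their poses are not given: they have to be found in the camera images.
- leaf (a joint): Angle (rad) of the rigid grey leaf about the centre line of the rings: 0 = flat on the right-hand stack (robot's right, -y), pi/2 = upright, 3.14 = flat on the left-hand stack. Panel 210 mm along the spine, 3 mm thick, reaching from 22 to 170 mm from the ring line, 110 g. Stays where left near upright (about 65 to 115 degrees), sinks by itself when lower; about 1 N at the tab turns it.
- tab (a point): Middle of the outer edge of the leaf's yellow tab, at half thickness; moves with the leaf, 188 mm from the ring line. Tab 42 mm along the spine, 3 mm thick, sticks out 18 mm past the leaf's edge, at its middle. At first its underside is 34 mm above the bench, free beneath down to the 4 mm cover, whose edge is 3 mm farther out. The green tab, lower, begins 14 mm towards the robot.
- spine (a point): Point on the ring centre line (the leaf's turning axis, along the binder's x), level with the middle of the yellow tab, 35.7 mm above the bench.
- binder: Navy ring binder lying open and loose on the bench, 226 mm along the spine (its x, away from the robot), 382 mm across (its y, to the left), 2 kg; origin on the bench under the middle of the spine. Each side has a stack of white leaves, top 34 mm above the bench. Two steel rings, 60 mm across, 40 mm either side of the spine's middle, tops 68 mm above the bench.
- driver: Red cordless screwdriver lying on the bench left of the binder, 240 mm long along its x, 42 mm high; origin under its middle. Leave alone.
- cartridge: Black toner cartridge, 350 x 90 x 68 mm, long along its x, lying at the right; origin under its centre. Leave alone.
- bottle_a: White toner bottle with white cap, 58 mm across, 135 mm high, standing beyond the binder; origin at its foot. Leave alone.
- bottle_b: White toner bottle with black cap, 58 mm across, 135 mm high, standing beyond the binder; origin at its foot. Leave alone.
- screw_bowl: Shallow steel bowl of screws, 100 mm across, 28 mm high, beyond the binder; origin at its foot. Leave alone.
- brush: Cleaning brush, 190 mm long, lying on the bench at the left, beyond the screwdriver; origin under its middle. Leave alone.

How it is judged:
At the end, for the whole second after the job is handed in: The leaf lies flat on the left-hand stack (within about 5 degrees) and is at rest; the binder is within 25 mm and the other things within 15 mm of where they were (value of joint leaf above 3.06 rad and velocity of joint leaf below 0.1 rad/s and distance of binder from where it was at the start of the episode below 0.025 m and angle between binder's own z axis and vertical below 0.03 rad and distance of each of driver, cartridge, bottle_a, bottle_b, screw_bowl, brush from where it was at the start of the episode below 0.015 m); the robot touches nothing.
It fails at once if the fingers press on, or squeeze, the binder or its leaf with more than 30 N (contact force between the fingers and binder above 30 N).
It fails at once if the leaf is taken between the fingers (z of the grasp point in the frame of tab between -0.005 and 0.005 m and y of the grasp point in the frame of tab between 0.001 and 0.15 m and x of the grasp point in the frame of tab between -0.11 and 0.11 m and contact force between the fingers and binder above 0.5 N).
It fails at once if the leaf is flung over (velocity of joint leaf above 5 rad/s).
It fails at once if the binder is shoved, lifted or tipped (distance of binder from where it was at the start of the episode above 0.025 m or height (world z) of binder above 0.008 m or angle between binder's own z axis and vertical above 0.06 rad).
It fails at once if another thing on the bench is moved, lifted or knocked over (distance of any of driver, cartridge, bottle_a, bottle_b, screw_bowl, brush from where it was at the start of the episode above 0.015 m or angle between any of bottle_a, bottle_b's own z axis and vertical above 0.4 rad).
It also fails if it takes over 45 s, if anything falls off the work surface, if the arm or the gripper's body presses on something with over 40 N, if the wrist force passes 120 N, or if a joint passes its speed limit or range.

## Working session

There is one attempt and no reset: what is moved stays moved. The work goes in short steps, each a Python script; the robot and the scene stay as the last script left them, time stands still between calls to the robot, and variables do not carry over. Pictures are saved under pics/ and viewed, at most 10 in all, crops included, and the job is handed in when it is done.

```bash
mkdir -p pics; ls; cat > h.py <<'E'
import numpy as np, cv2
from bench import *
def world(c,px,py):
    K=c["intrinsics"];z=c["range_z"][py,px]
    p=np.stack([(px-K[0,2])*z/K[0,0],(py-K[1,2])*z/K[1,1],z],-1)
    return (p-c["t"])@c["R"], z>0
def pts(cam,name,c):
    s=silhouettes(cam,name)
    out=[]
    for d in s:
        py,px=np.nonzero(d["region"]); w,ok=world(c,px,py); out.append((d["conf"],d["xy"],w[ok]))
    return out
E
python3 - <<'E'
from h import *
for cam in ["scene","side"]:
    c=capture(cam); cv2.imwrite(f"pics/{cam}0.png",c["image"]); print(cam,"cam pos",-c["R"].T@c["t"])
    for n in ["tab","leaf","binder","spine","cartridge","driver","bottle_a","screw_bowl","brush"]:
        for cf,xy,w in pts(cam,n,c)[:2]:
            if len(w): print(n,round(cf,2),np.round(xy),len(w),np.round(np.median(w,0),3),np.round(np.percentile(w,[2,98],0),3).tolist())
E
```

```text
pics
scene cam pos [ 1.26968898 -0.29825195  1.17059581]
tab 0.61 [313. 232.] 2815 [ 0.557 -0.038  0.038] [[0.448, -0.119, 0.032], [0.656, 0.044, 0.042]]
leaf 0.86 [312. 235.] 2825 [ 0.56  -0.036  0.038] [[0.45, -0.116, 0.032], [0.655, 0.048, 0.042]]
leaf 0.62 [319. 299.] 932 [ 0.761 -0.102  0.007] [[0.721, -0.148, -0.0], [0.813, -0.059, 0.03]]
binder 0.75 [334. 230.] 6646 [0.559 0.021 0.035] [[0.415, -0.129, 0.001], [0.664, 0.238, 0.042]]
spine 0.86 [332. 227.] 6483 [0.559 0.021 0.035] [[0.418, -0.128, 0.002], [0.663, 0.239, 0.042]]
spine 0.42 [462. 238.] 594 [0.718 0.385 0.017] [[0.634, 0.315, 0.0], [0.772, 0.437, 0.024]]
driver 0.55 [423. 163.] 564 [0.426 0.414 0.035] [[0.365, 0.356, 0.012], [0.485, 0.476, 0.045]]
bottle_a 0.82 [401. 266.] 581 [0.77  0.145 0.085] [[0.735, 0.128, 0.004], [0.787, 0.17, 0.137]]
bottle_a 0.6 [368. 277.] 573 [0.772 0.04  0.087] [[0.744, 0.021, 0.01], [0.788, 0.07, 0.136]]
screw_bowl 0.87 [319. 301.] 930 [ 0.761 -0.103  0.007] [[0.721, -0.148, -0.001], [0.813, -0.059, 0.03]]
brush 0.65 [460. 236.] 586 [0.713 0.381 0.017] [[0.633, 0.315, -0.0], [0.771, 0
[... 330 characters left out ...]
[0.651, 0.253, 0.042]]
spine 0.67 [346. 274.] 9639 [0.525 0.107 0.034] [[0.398, -0.102, 0.002], [0.65, 0.252, 0.042]]
cartridge 0.57 [380. 140.] 1981 [ 0.41  -0.487  0.057] [[0.302, -0.551, 0.005], [0.56, -0.465, 0.072]]
driver 0.69 [392. 392.] 1780 [0.426 0.439 0.036] [[0.349, 0.363, 0.0], [0.516, 0.518, 0.045]]
bottle_a 0.66 [250. 283.] 982 [0.754 0.176 0.078] [[0.73, 0.147, 0.005], [0.783, 0.187, 0.137]]
bottle_a 0.56 [256. 248.] 711 [0.751 0.066 0.086] [[0.731, 0.04, 0.005], [0.784, 0.08, 0.137]]
screw_bowl 0.75 [261. 221.] 665 [ 0.763 -0.123  0.011] [[0.722, -0.152, 0.0], [0.813, -0.057, 0.031]]
brush 0.72 [258. 375.] 1246 [0.716 0.396 0.018] [[0.63, 0.323, 0.001], [0.77, 0.444, 0.023]]
```

View pics/scene0.png

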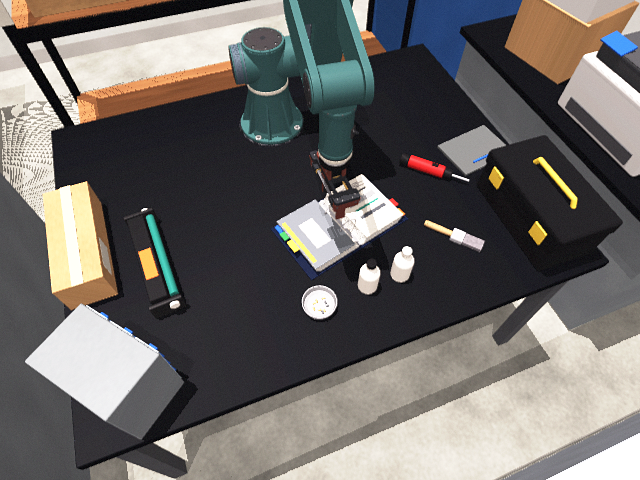

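View pics/side0.png

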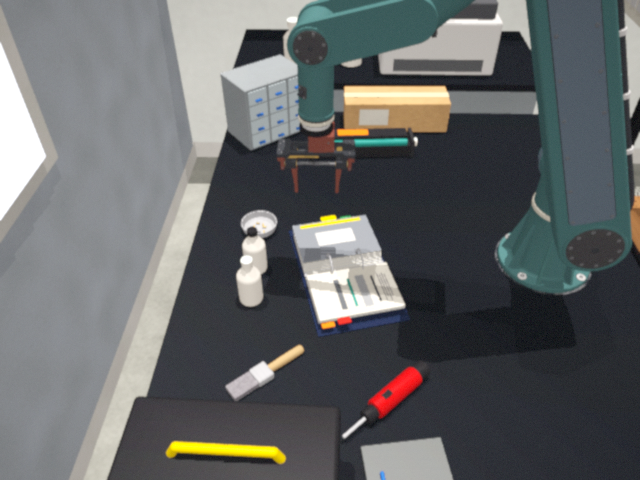

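The scene view shows the binder under the gripper, with the yellow tab at about (290,243) and the leaf around (312,232). The side view has the yellow tab at about (328,218) and the clear bench to its right, with the cartridge at about (380,140). Next I'll fit the leaf's rectangle and look from the wrist camera.

```bash
python3 - <<'E'
from h import *
from scipy.spatial.transform import Rotation as Rn
for cam in ["scene","side"]:
    c=capture(cam); W=pts(cam,"leaf",c)[0][2]
    W=W[(W[:,2]>.033)&(W[:,2]<.045)]
    print(cam,cv2.minAreaRect((W[:,:2]*1000).astype(np.float32)))
print(Rn.from_quat(current_orientation()).as_matrix().round(3))
move_gripper(0.0)
move_ptp([0.55,-0.12,0.33],current_orientation())
c=capture("wrist"); cv2.imwrite("pics/w0.png",c["image"]); print(current_clock(),-c["R"].T@c["t"])
hsv=cv2.cvtColor(c["image"],cv2.COLOR_BGR2HSV)
m=cv2.inRange(hsv,(22,120,100),(34,255,255))
n,l,st,ce=cv2.connectedComponentsWithStats(m)
for i in range(1,n):
    if st[i,4]>60:
        py,px=np.nonzero(l==i); w,ok=world(c,px,py); w=w[ok]
        print(st[i],np.median(w,0).round(3),cv2.minAreaRect((w[:,:2]*1000).astype(np.float32)))
W=pts("wrist","leaf",c)
for cf,xy,w in W[:1]:
    w=w[(w[:,2]>.033)&(w[:,2]<.045)]; print(cf,xy,cv2.minAreaRect((w[:,:2]*1000).astype(np.float32)))
E
```

```text
scene ((552.1368408203125, -42.121925354003906), (212.95326232910156, 166.8345947265625), 14.445165634155273)
side ((552.3644409179688, -40.41197204589844), (211.31573486328125, 170.5717315673828), 14.863247871398926)
[[-0.  1. -0.]
 [ 1.  0.  0.]
 [ 0. -0. -1.]]
3.3 [ 0.55094089 -0.05001981  0.49268574]
[ 288  150  117   35 1069] [ 0.595 -0.086  0.039] ((584.7014770507812, -88.7826156616211), (135.99301147460938, 12.083503723144531), 14.701972007751465)
[317 179  40  26 608] [ 0.576 -0.114  0.038] ((575.2005004882812, -116.78167724609375), (47.33953857421875, 26.90817642211914), 14.961625099182129)
0.59 [323.5, 115.3] ((554.8018188476562, -42.15705871582031), (210.13426208496094, 166.1359100341797), 14.676041603088379)
```

View pics/w0.png

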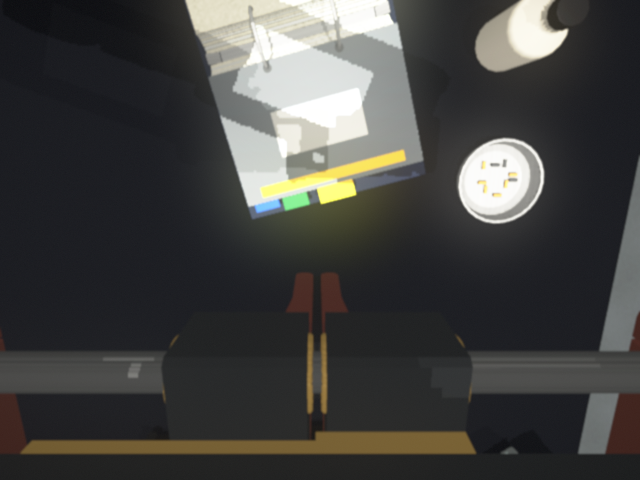

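The wrist view shows the yellow tab at about (337,192), midway along the leaf's outer edge from (250,206) to (425,170). The green tab is at (296,201), towards the robot. Yaw comes out near 14.7° in all three fits. Next I'll refine the tab by ray-plane and dry-run the path.

```bash
cat >> h.py <<'E'
from scipy.spatial.transform import Rotation as Rn
import json,os
if os.path.exists("pose.json"):
    q=json.load(open("pose.json")); yaw=q["yaw"]; S=np.array(q["spine"])
    BX=np.array([np.cos(yaw),np.sin(yaw),0]); BY=np.array([-np.sin(yaw),np.cos(yaw),0]); Z=np.array([0,0,1.])
def tool(th,off=.006,r=.178,beta=None):
    """TCP pose with the finger under/behind the tab at leaf angle th (deg)."""
    if beta is None: beta=np.clip(th-5,45,90)
    t,b=np.radians([th,beta])
    n=BY*np.sin(b)+Z*np.cos(b); out=-BY*np.cos(b)+Z*np.sin(b)
    L=-BY*np.cos(t)+Z*np.sin(t); u=-BY*np.sin(t)-Z*np.cos(t)
    c=S+BX*off+.0015*u+(r*L if th>=beta else (r+.010)*L-.010*out)
    return c-.010*n, Rn.from_matrix(np.c_[n,BX,-out]).as_quat(), out
E
python3 - <<'E'
from h import *
c=capture("wrist"); hsv=cv2.cvtColor(c["image"],cv2.COLOR_BGR2HSV)
m=cv2.inRange(hsv,(22,120,100),(34,255,255)); n,l,st,ce=cv2.connectedComponentsWithStats(m)
i=[i for i in range(1,n) if st[i,4]>60 and abs(ce[i][0]-337)<15 and abs(ce[i][1]-192)<12][0]
py,px=np.nonzero(l==i); K=c["intrinsics"]; o=-c["R"].T@c["t"]
d=np.stack([(px-K[0,2])/K[0,0],(py-K[1,2])/K[1,1],np.ones(len(px))],-1)@c["R"]
w=o+d*((.0372-o[2])/d[:,2])[:,None]
r=cv2.minAreaRect((w[:,:2]*1000).astype(np.float32)); print(r)
yaw=np.radians(14.66); by=np.array([-np.sin(yaw),np.cos(yaw),0]); bx=np.array([by[1],-by[0],0])
print("extent x,y",[np.ptp(w@a).round(4) for a in (bx,by)])
xm=(w@bx).min()/2+(w@bx).max()/2; ymin=(w@by).min()-.0005
s=bx*xm+by*(ymin+.188)+[0,0,.0357]; print("spine",s, "tab",s-.188*by)
import json; json.dump({"yaw":yaw,"spine":s.tolist()},open("pose.json","w"))
E
python3 - <<'E'
from h import *
p,q,out=tool(0); print("entry",p,p+.09*out-.005*Z, current_joint_pos())
for th in [0,45,70,95,130,180]:
    p,q,out=tool(th); j=inverse_kinematics(p,q); print(th,p.round(3),None if j is None else np.round(j,2))
j=inverse_kinematics(tool(0)[0]+.09*tool(0)[2],tool(0)[1]); print(j, current_finger_gap(),current_force())
E
```

```text
((574.1891479492188, -114.18772888183594), (43.76015090942383, 20.666601181030273), 16.241891860961914)
extent x,y [np.float64(0.0439), np.float64(0.0208)]
spine [0.52941673 0.0574922  0.0357    ] tab [ 0.57699626 -0.1243874   0.0357    ]
entry [ 0.58280093 -0.1228689   0.02005786] [ 0.59890701 -0.18443671  0.07869747] [-3.35545414e-01  2.27800902e-01  1.43661616e+00  5.04563399e-04
  1.48023063e+00 -3.37029376e-01]
0 [ 0.583 -0.123  0.02 ] [-0.62  0.9   1.33  0.47  1.57 -1.04]
45 [ 0.569 -0.071  0.153] [-0.58  0.7   1.39  0.5   1.68 -0.94]
70 [ 0.553 -0.01   0.198] [-0.38  0.44  1.54  0.35  1.44 -0.74]
95 [0.534 0.063 0.213] [-0.01  0.28  1.66  0.    1.21 -0.27]
130 [0.509 0.159 0.173] [ 0.17  0.32  1.71  0.    1.11 -0.08]
180 [0.493 0.222 0.037] [ 0.29  0.51  1.82 -0.    0.81  0.04]
[-0.67456832  0.87741822  1.18540636  0.44273159  1.73726961 -1.00748039] 0.0005132080712082517 [-0.00717993 -0.20981972 -0.55211695]
```

```bash
python3 - <<'E'
from h import *
p,q,out=tool(0); p=p-.005*Z
move_ptp(p+.2*out,q); servo_line(p+.05*out,q,rate=.15)
f0=np.array(current_force()); print("free",f0.round(2),current_clock())
hit=servo_line(p,q,rate=.05,contact_N=3)
print("hit",hit,(np.array(current_position())-p).round(4),np.array(current_force()).round(2),current_clock())
c=capture("scene"); cv2.imwrite("pics/s1.png",cv2.resize(c["image"][190:300,250:400],None,fx=4,fy=4))
c=capture("wrist"); cv2.imwrite("pics/w1.png",c["image"])
E
```

```text
free [ 0.99  0.16 -0.18] 5.5167
hit False [ 0.0003 -0.0003  0.0002] [-0.06 -0.26  0.05] 6.6667
```

View pics/w1.png

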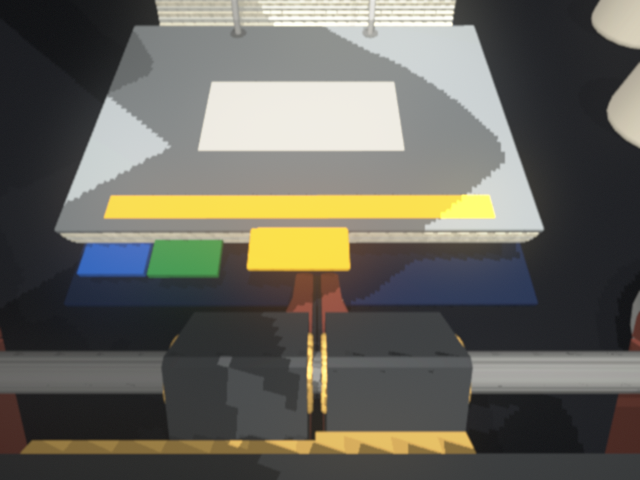

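View pics/s1.png

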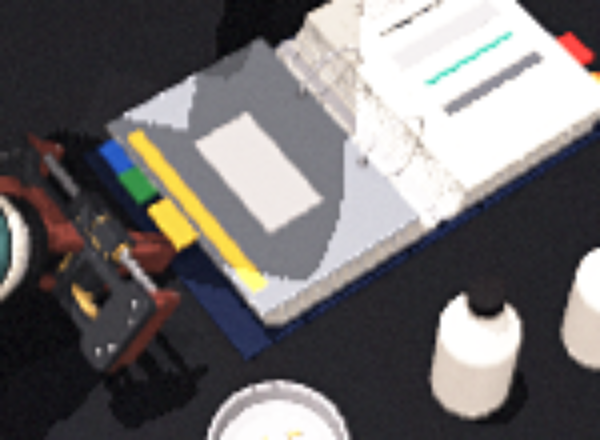

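The wrist view shows the finger tips (column 293–347) going in under the yellow tab (248–350, rows 228–270), clear of the green tab, which ends at 222. The scene crop agrees. Now I'll lift, watching the force.

```bash
cat >> h.py <<'E'
def leafangle(cam="scene"):
    c=capture(cam); s=silhouettes(cam,"leaf")
    if not s: return None
    py,px=np.nonzero(s[0]["region"]); w,ok=world(c,px,py); w=w[ok]-S
    y,z,x=w@BY,w[:,2],w@BX
    k=(np.hypot(y,z)<.195)&(np.hypot(y,z)>.09)&(abs(x)<.11)
    return len(w),np.degrees(np.arctan2(z[k],-y[k])).round(1) if k.sum()<1 else np.percentile(np.degrees(np.arctan2(z[k],-y[k])),[20,50,80]).round(1)
def sweep(ths,rate):
    for th in ths:
        p,q,_=tool(th); servo_line(p,q,rate=rate)
        f=np.array(current_force()); print(th,f.round(1),round(current_clock(),2))
        if np.linalg.norm(f)>12: print("STOP"); return False
    return True
E
python3 - <<'E'
from h import *
if sweep([0,5,10,20,30,40,50],.08): print(leafangle(),leafangle("side"))
E
```

```text
0 [ 0.2  0.5 -1. ] 7.02
5 [ 1.  -0.8  1.4] 7.38
10 [ 0.3 -0.4 -0.2] 7.73
20 [ 0.4 -1.1 -0.2] 8.29
30 [ 0.6 -0.8 -1.7] 8.85
40 [ 0.4  0.  -0.2] 9.41
50 [-0.6 -0.6 -1.5] 9.96
(992, array([50.9, 51.3, 51.8])) (4710, array([50.2, 51.2, 52.4]))
```

```bash
python3 - <<'E'
from h import *
if sweep([60,70,80,90,98],.08):
    print(leafangle(),leafangle("side"))
    c=capture("side"); cv2.imwrite("pics/sd2.png",c["image"][150:400,200:500])
E
```

```text
60 [ 0.9 -0.7 -0.3] 10.69
70 [-1.5 -0.8  0.9] 11.22
80 [-0.8  0.4 -0.2] 11.76
90 [-0.1  0.  -0.4] 12.29
98 [-1.1  0.2 -0.3] 12.75
(1807, array([97.4, 98. , 98.5])) (3422, array([ 98.9,  99.5, 100.3]))
```

View pics/sd2.png

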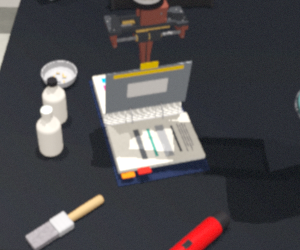

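The side view shows the leaf just past upright, with the fingers behind the tab at about (150,65) in the crop. I'll push past the balance range slowly and check whether it sinks.

```bash
python3 - <<'E'
from h import *
if sweep([104,110],.06):
    for th in [114,118,122]:
        sweep([th],.06); print(leafangle()[1],leafangle("side")[1])
E
```

```text
104 [ 0.4 -0.4 -0.5] 13.46
110 [ 0.4 -0.8 -0.5] 13.92
114 [-0.5  0.8 -0.3] 14.28
[116.2 116.9 117.6] [120.2 120.6 121. ]
118 [-0.3 -0.5  1.2] 14.83
[151.7 152.8 153.8] [169.  169.7 170.2]
122 [0.4 1.  0.4] 15.39
[-178.5  178.4  179.3] [177.3 178.7 179.4]
```

It sank on its own, at about 3 rad/s in the check pictures, and looks flat. I'll retreat and verify.

```bash
python3 - <<'E'
from h import *
p=np.array(current_position()); servo_line(p-.06*BY+.14*Z,rate=.15)
for cam in ["scene","side"]:
    c=capture(cam); s=silhouettes(cam,"leaf")[0]
    py,px=np.nonzero(s["region"]); w,ok=world(c,px,py); w=w[ok]-S
    y,z=w@BY,w[:,2]; k=(y>.03)&(y<.165)&(abs(z)<.03)
    print(cam,s["conf"],k.sum(),"slope deg",np.degrees(np.polyfit(y[k],z[k],1)[0]),"z",np.median(z[k])+S[2])
cv2.imwrite("pics/end.png",c["image"][150:400,200:500]); print(current_force(),current_clock())
E
```

```text
scene 0.55 2185 slope deg -0.019757690256134077 z 0.03780515591948229
side 0.67 3487 slope deg 0.10883910621558858 z 0.03774399775179142
[-1.48115572  0.10143457  0.23635331] 16.9583
```

View pics/end.png

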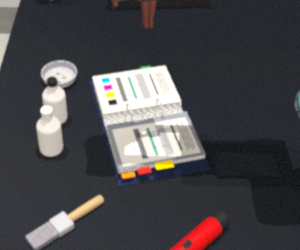

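The picture shows the leaf flat on the left-hand stack, with the yellow tab at about (165,166) in the crop. Its slope is within 0.1° and its height is 37.7 mm. Nothing else has moved visibly, and the gripper is clear.

```bash
python3 -c "
from bench import *
print(close_job())"
```

```text
the job is handed in; nothing more can be done
None
```

The leaf is over and flat on the left-hand stack (slope within 0.1°), nothing else on the bench visibly moved, and the gripper was clear when I handed the job in at about 17 s; the hand-in returned no verdict.

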